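Weigh a filled mould on the sprung hook

ROBOT

A 6-joint arm with a two-finger parallel gripper is mounted at the origin on the work surface. World frame = base frame: x ahead of the robot, y to its left, z up, the work surface at z = 0. Lengths are in m, angles in rad, forces in N, time in s.
With the tool pointing down it reaches from about 0.35 to 0.975 m from the base axis. Payload 4.9 kg.
Tool frame: the origin (TCP) lies midway between the tips of the shut fingers; the grasp point (between the pads) lies 19 mm behind it; x points along the fingers, z is the direction in which the jaws open and shut, and the axes are right-handed (so a half turn about x gives the same grasp; the last joint's range is limited). The gripper opens to 85 mm and grips with 20 to 120 N. Pads are 22 mm wide; open, the fingers measure 114 mm over their backs; the gripper's body (76 mm by 85 mm) begins 54 mm behind the grasp point. The pads swing forward as they close: fully open they stand 13 mm farther back than shut.
Start: joints at [1.145, 0.053, 1.613, -0, 1.476, -0.119], TCP at [0.189, 0.596, 0.231] pointing down, gripper open.
Joint ranges: [-3.01, 3.01], [-1.01, 2.22], [0.06, 2.58], [-1.02, 4.17], [0.09, 2.62], [-3.14, 3.14]. Speed limits (rad/s): [2.57, 2.57, 3.14, 3.14, 3.14, 3.14].

INTERFACE

Orientations are given as a unit quaternion [w, x, y, z].
In Python, from plant import state, cams, workorder, nets gives the robot as it stands.
- The arm moves only by the tool play_rows, never from a script. Its argument "motion" is a list of rows, each a list of 3 entries, a list of its own where there are three numbers: the closure, from -1 (fully open) to 1 (shut), then the shift along the world's x, y, z in m, then the turn about the world's z in rad. A call has 1 to 5 rows; each row is the pose to reach, as a shift and turn from the pose commanded when the call began; what a row does not reach only later rows make up. A row lasts 1/10 s, in which the tool goes at most 50 mm and 8.59 degrees, less where a joint would pass 70% of its speed; a pose out of reach is approached as far as the arm can. A call with a gripper value outside its range is refused whole. The fingers move at their own pace and stop on an object; the grip force is fixed at half the most. Time passes only in rows, so rows that repeat a pose let the fingers close. It gives the time, the measured TCP pose, the force and the opening at its end, in the units of the state.
- state(): the state, without advancing time (a new reading comes with each control period).
- cams.grab_frame(name): name is "scene" or "top"; returns (picture, depth): 400x640x3 uint8, red, green, blue; 400x640 float32, m along the optical axis (not along the pixel's ray), 0 where there is no reading.
- cams.camera_info(name): a dict with "K" (3x3 intrinsics, pixels), "rvec" (rotation vector, rad) and "tvec" (3), from world to camera coordinates, as OpenCV has them. Camera axes: x right, y down, z forward; pixel columns grow to the right and rows downward; lengths in m; the calibration is good to about 2 mm. A picture is of the moment at which its call begins. camera_info takes no time and is no camera call.
- workorder.job_done(): hands the job in, once; it reports no verdict.
Trained networks look in the newest picture that a camera, given by its name, has taken for a name from the list of things; names that differ only in an ending like _2 or _b are one class to them, and where a whole thing is asked for, a point or a joint stands for the part that bears it (a point fixed in the world has none). Each returns a list of dicts, best first, with "score" (0 to 1); they miss things now and then, are a little off and sometimes report something else, mostly with a low value. They report only what shows in the picture. A call takes as long as a camera call. They do not tell look-alikes from the thing itself.
- nets.recognise(camera, target): "at" ([x, y, z] in m, in world coordinates, good to about 4 mm: the middle of the surface that is visible of it).
- nets.landmark_of(camera, target): "at" ([x, y, z] in m, in world coordinates, good to about 4 mm: a listed point, or the origin of a listed thing).
The state is a dict: "time": time; "joint_pos": joint angles; "joint_vel": joint speeds; "joint_efforts": joint torques, N m; "tool_pos": TCP position; "tool_rot": TCP orientation; "contact_force": force on the tool from outside, world axes, zero at the start; "ft_torque": the same for the moment, N m; "gripper_width": opening from 0.0 (shut) to 1.0 (fully open).
Only numpy, scipy, OpenCV 4.12 (cv2) and the standard library are available. Lean on these libraries where they do the work, as an engineer would, in place of code of your own. Each camera call takes 0.05 s, during which the arm holds its last target.

TASK

Weigh the closed mould: pick it up by its lifting tab, hang it by its eye on the sprung hook between the collar and the upturned tip, and lower it gently until the hook carries its whole weight before you let go, so that the hook is never jerked, bounced or overloaded. Let go, wait until the hook has settled, and only then press the balance's hold button fully down to freeze the reading. Leave the mould hanging there and do not disturb the other things on the bench.

Things in the scene. Friction and masses are not known exactly. Their poses are not given: they have to be found in the camera images.
- mould_tab (a point): Centre of the grip tab on top of the closed mould (see mould), 117 mm above the mould's underside. The flat steel tab is 26 mm wide along x, 10 mm thick along y and free from 100 to 137 mm above the underside. z is up; the hole of the lifting eye, below the tab, runs through along y
- mould_eye (a point): Bearing point in the mould's lifting eye, where the axis of the hook's bar lies once it hangs: 36 mm straight below mould_tab, 81 mm above the underside, same axes. The eye is 10 mm thick (y), 48 mm wide outside. Its hole is 30 mm wide (x); its floor is 37 mm below this point, its sides upright to 8 mm below it, then a 90 degree gable with the apex 7 mm above it
- hook_seat (a point): On the axis of the sprung hook's level round bar (10 mm thick), midway between collar and upturned tip, where the eye must hang; moves with the hook. -x points out to the free tip, +x to the column. The tip turns up from 22 mm out, ends 33 mm out, 19 mm higher than this point; the collar (22 mm across) begins 14 mm away along +x. Unloaded it is 200 mm above the bench
- hook (a joint): How far the sprung hook has dipped below its unloaded height, m: 0 unloaded, 0.085 bottom stop. The spring gives 120 N/m (8.2 mm per 100 g) and balances the 120 g carriage; lightly damped: let go out of balance, it bobs for a second or two. Dipping faster than 0.07 m/s or rebounding faster than 0.06 m/s is a jerk; dipped beyond 0.078 m the balance is overloaded
- stand: The balance: an upright column 36 mm square and 237 mm high with the hook's carriage sliding on it. Origin on the bench 4 mm outside the column's face, straight below the bar and 90 mm along +x from hook_seat; same axes, z up; fixed. Its base plate is 12 mm thick and reaches 40 mm from the origin towards the hook (-x)
- mould: Closed mould of bare aluminium, block 76 x 60 x 44 mm (x, y, z), with a flat steel lifting eye on top, 137 mm high in all, symmetric; origin at the centre of its underside, z up. Starts upright on the bench. Its weight is not known: 0.22 to 0.85 kg, centre of mass about 27 mm above the underside
- hold_button_top (a point): Centre of the top of the balance's hold button, a round 32 mm black button in a low white housing lying flat on the bench near the robot; it is pressed straight down, z is up
- hold_button (a joint): How far the hold button is pressed, m: 0 out, 0.006 fully down, at 4 N; it springs back by itself
- mould_half: Bystander: flat bare aluminium mould half, 80 x 62 x 20 mm, no lifting eye; origin at the centre of its underside
- cup: Bystander: cup 72 mm across, 85 mm high; origin at the centre of its underside
- spool: Bystander: spool 60 mm across, 72 mm high; origin at the centre of its underside
- pliers: Bystander: pliers lying flat, 160 mm long, 14 mm high; origin at the pivot
- carabiner: Bystander: small moulded oval ring 60 x 42 mm, 10 mm high; origin at its centre on the bench
There are look-alikes about, which are no part of the job. What is meant by the part that bears hold_button_top is not pink, and is the larger of those in its own colour.

How it is judged:
By the outcome, as a careful person would: the job done as asked, in the order asked, and still so for the second after the job is handed in, with the robot touching nothing.
It also fails if it takes over 70 s, if anything falls off the work surface, if the arm or the gripper's body presses on something with over 40 N, if the wrist force passes 120 N, or if a joint passes its speed limit or range.

## Working session

There is one attempt and no reset: what is moved stays moved. The work goes in short steps, Python scripts to look and compute and a tool call to move; the robot and the scene stay as the last step left them, time stands still between calls to the robot, and variables do not carry over. Pictures are saved under pics/ and viewed, and the job is handed in when it is done.

Besides the shell and the picture viewer there is one more tool, called after "Call:" by a JSON object that holds its "api" and its "payload". play_rows: Moves the arm, as the interface text tells. Its arguments: {"type":"object","properties":{"motion":{"type":"array","items":{"type":"array"}}},"required":["motion"]}

```bash
mkdir -p pics; ls; cat > h.py <<'E'
import numpy as np, cv2
from plant import state, cams, workorder, nets
def cam(n):
    i=cams.camera_info(n);K=np.array(i["K"]);R=cv2.Rodrigues(np.array(i["rvec"],float))[0];t=np.array(i["tvec"],float).ravel();return K,R,t
def cloud(n,d):
    K,R,t=cam(n);v,u=np.mgrid[0:d.shape[0],0:d.shape[1]]
    p=np.stack([(u-K[0,2])/K[0,0]*d,(v-K[1,2])/K[1,1]*d,d],-1)
    w=(p-t)@R; w[d==0]=np.nan; return w
def shot(n,f):
    im,d=cams.grab_frame(n);im=np.array(im);cv2.imwrite("pics/"+f+".png",im[:,:,::-1]);np.save("pics/"+f,d);np.save("pics/"+f+"_rgb",im);return im,np.array(d)
E
python3 - <<'E'
from h import *
s=state();print(s)
for n in("scene","top"):
    shot(n,n+"0")
    K,R,t=cam(n);print(n,K.tolist(),-R.T@t,R[2])
    for q in ("mould_tab","mould_eye","hook_seat","stand","hold_button_top"):
        print(q,[(round(r["score"],2),np.round(r["at"],3).tolist()) for r in nets.landmark_of(n,q)[:4]])
print(state()["time"])
E
```

```text
pics
{'time': 0.0, 'joint_pos': array([ 1.14501479e+00,  5.33549180e-02,  1.61428733e+00, -6.51343646e-06,
        1.47605385e+00, -1.19017960e-01]), 'joint_vel': array([ 1.87989089e-04,  1.14435594e-03, -9.52354490e-04, -5.36663475e-04,
       -6.50204304e-05, -4.03507198e-05]), 'joint_efforts': array([ 1.69310515e-03, -3.93677080e+01, -3.70182288e+01,  2.84431763e-05,
        7.04649225e-03, -4.49773125e-06]), 'tool_pos': array([0.18848207, 0.59523589, 0.23006824]), 'tool_rot': array([ 0.5698733 , -0.41810642,  0.57116695,  0.41737244]), 'contact_force': array([-0.37188676, -0.43936023,  0.25376821]), 'ft_torque': array([-0.01243692,  0.03706248,  0.00962579]), 'gripper_width': 1.0023785594819323}
scene [[505.16703043452907, 0.0, 321.84687396799774], [0.0, 505.16703043452907, 211.47035599985784], [0.0, 0.0, 1.0]] [1.66018746 0.12703192 1.05847978] [-0.76994647 -0.08031832 -0.63303349]
mould_tab [(0.75, [0.47, -0.255, 0.119]), (0.68, [0.629, -0.023, 0.001])]
mould_eye [(0.86, [0.472, -0.257, 0.079])]
hook_seat [(0.73, [0.589, 0.224, 0.198])]
stand [(0.83, [0.546, 0.314, -0.001]), (0.38, [0.467, -0.256, -0.002])]
hold_button_top [(0.6, [0.458, 0.019, 0.024]), (0.54, [0.374, 0.07, 0.021]), (0.53, [0.51, 0.089, 0.016])]
top [[405.03245348504294, 0.0, 319.2799797708776], [0.0, 405.03245348504294, 198.4674270849983], [0.0, 0.0, 1.0]] [0.37217367 0.03975405 0.99033806] [ 0.20700768 -0.01529107 -0.97821981]
mould_tab [(0.94, [0.472, -0.255, 0.118]), (0.38, [0.551, 0.315, 0.0])]
mould_eye [(0.81, [0.469, -0.256, 0.08])]
hook_seat [(0.65, [0.59, 0.227, 0.202])]
stand [(0.92, [0.552, 0.317, 0.002]), (0.58, [0.474, -0.256, -0.0])]
hold_button_top [(0.46, [0.456, 0.017, 0.021]), (0.42, [0.378, 0.07, 0.022]), (0.39, [0.507, 0.087, 0.018])]
0.6
```

View pics/scene0.png

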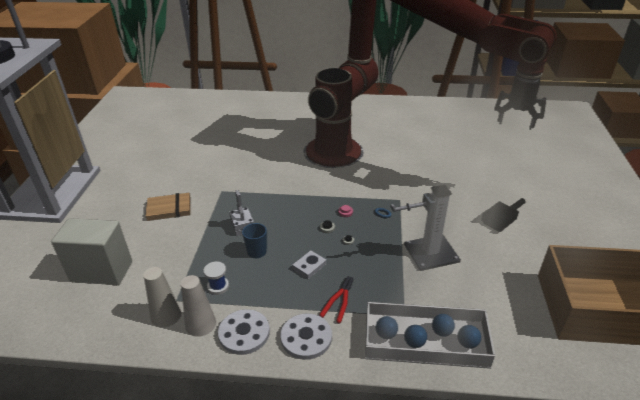

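View pics/top0.png

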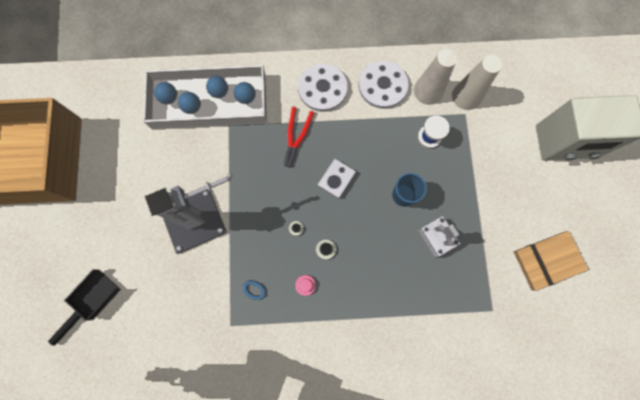

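```bash
python3 - <<'E'
from h import *
im=np.load("pics/top0_rgb.npy");d=np.load("pics/top0.npy")
a=im[160:270,140:270];b=im[200:280,390:490];c=im[200:310,230:360]
f=lambda x,s:cv2.resize(x,None,fx=s,fy=s,interpolation=cv2.INTER_CUBIC)
o=np.zeros((600,800,3),np.uint8)
A=f(a,3);B=f(b,4);C=f(c,2.4)
o[:A.shape[0],:A.shape[1]]=A;o[:320,400:800]=B;o[330:330+264,400:400+312]=C
cv2.imwrite("pics/crop0.png",o[:,:,::-1])
s=np.load("pics/scene0_rgb.npy");o=np.zeros((600,800,3),np.uint8)
A=f(s[175:275,380:480],4);B=f(s[180:260,215:295],4);C=f(s[195:255,310:400],3)
o[:400,:400]=A;o[:320,400:720]=B;o[330:510,400:670]=C
cv2.imwrite("pics/crop1.png",o[:,:,::-1])
w=cloud("top",d);ws=cloud("scene",np.load("pics/scene0.npy"))
for n,W in(("top",w),("scene",ws)):
    P=W.reshape(-1,3)
    def sel(x0,x1,y0,y1,z0,z1): 
        m=(P[:,0]>x0)&(P[:,0]<x1)&(P[:,1]>y0)&(P[:,1]<y1)&(P[:,2]>z0)&(P[:,2]<z1);return P[m]
    print(n)
    t=sel(.42,.52,-.31,-.2,.10,.15); print("tab",len(t),t.mean(0),t.min(0),t.max(0),cv2.fitLine(t[:,:2].astype(np.float32),2,0,.01,.01).ravel())
    t=sel(.40,.55,-.33,-.18,.035,.050);r=cv2.minAreaRect(t[:,:2].astype(np.float32)*1000);print("block",len(t),r,t[:,2].mean())
    t=sel(.52,.70,.14,.262,.17,.25);print("bar",len(t),t.min(0),t.max(0),cv2.fitLine(t[:,:2].astype(np.float32),2,0,.01,.01).ravel())
    t=sel(.45,.65,.25,.40,.228,.30);print("coltop",len(t),cv2.minAreaRect(t[:,:2].astype(np.float32)*1000),t[:,2].mean())
    t=sel(.4,.7,.2,.45,.006,.016);print("base",len(t),cv2.minAreaRect(t[:,:2].astype(np.float32)*1000),t[:,2].mean())
    for (x,y) in((.457,.018),(.508,.088),(.376,.07)):
        t=sel(x-.035,x+.035,y-.035,y+.035,.008,.05);print("btn",len(t),t.mean(0),cv2.minAreaRect(t[:,:2].astype(np.float32)*1000),t[:,2].max())
E
```

```text
top
tab 124 [ 0.46790995 -0.25195459  0.12637989] [ 0.45530098 -0.26349597  0.10024728] [ 0.48126988 -0.24431329  0.14022014] [ 0.9025296   0.43062776  0.46790996 -0.2519546 ]
block 669 ((496.0812683105469, -240.3870849609375), (138.23416137695312, 60.6976203918457), 26.322200775146484) 0.044193065383539086
bar 190 [0.56527037 0.19855916 0.19737395] [0.59675701 0.26197744 0.22011306] [ 0.36145425 -0.93238986  0.58041334  0.23160122]
coltop 503 ((542.6757202148438, 333.19439697265625), (42.73362731933594, 42.36747741699219), 21.747961044311523) 0.23731694151667349
base 1749 ((550.3345947265625, 308.24822998046875), (206.76902770996094, 281.2608947753906), 88.21147155761719) 0.012166361152534928
btn 305 [0.45398563 0.01619815 0.01673385] ((454.4494323730469, 16.20153045654297), (45.89667510986328, 43.50577163696289), 86.40599060058594) 0.026196483131234502
btn 139 [0.50928469 0.0854911  0.01372656] ((510.355712890625, 86.15141296386719), (31.80314826965332, 31.84204864501953), 86.10148620605469) 0.021777637022942203
btn 323 [0.37249426 0.06858716 0.01768221] ((372.4547424316406, 68.285
[... 580 characters left out ...]
 (46.43694305419922, 45.29127502441406), 22.2569522857666) 0.23699030517700637
base 956 ((545.960693359375, 326.102783203125), (246.68392944335938, 288.08624267578125), 89.80032348632812) 0.011922035160877002
btn 133 [0.4631927  0.01656318 0.01684627] ((456.6663513183594, 15.170541763305664), (53.46923065185547, 45.688446044921875), 24.78157615661621) 0.028088889849387375
btn 71 [0.51702225 0.0859611  0.0142618 ] ((517.341552734375, 88.88983154296875), (47.067691802978516, 32.8243293762207), 56.200069427490234) 0.02354009724544695
btn 124 [0.38174434 0.06962431 0.01781487] ((379.6947326660156, 69.70712280273438), (41.50876998901367, 46.31166076660156), 7.550754547119141) 0.028143910910046442
```

View pics/crop0.png

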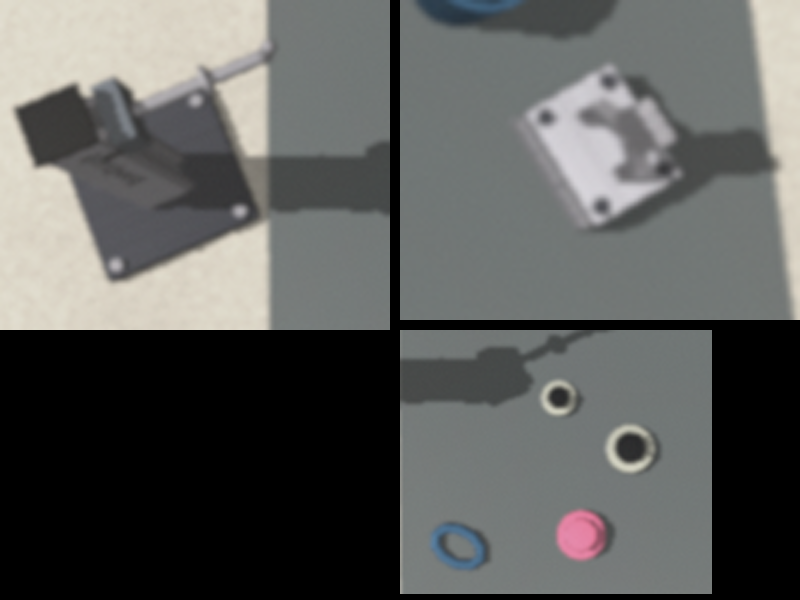

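View pics/crop1.png

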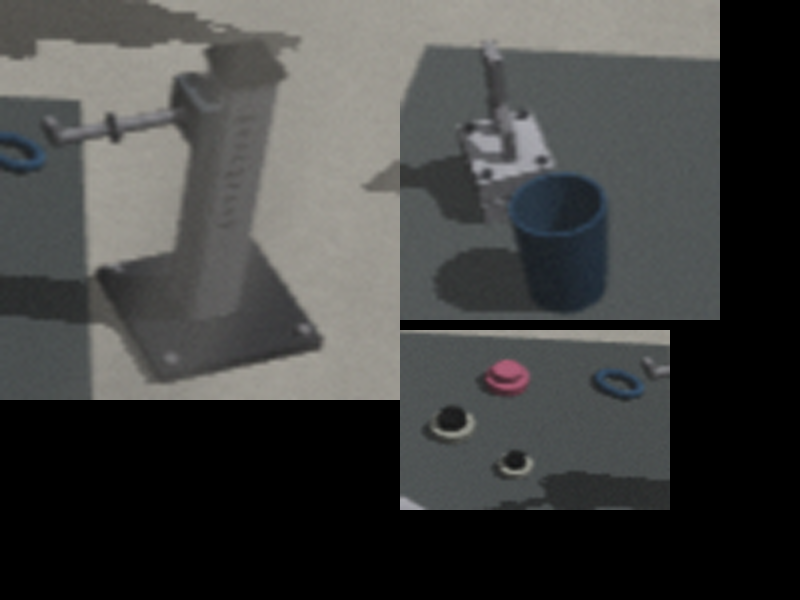

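```bash
python3 - <<'E'
from h import *
w={n:cloud(n,np.load(f"pics/{n}0.npy")) for n in("top","scene")}
for n in w:
    P=w[n].reshape(-1,3);c=np.array([.471,-.2555])
    m=(np.hypot(*(P[:,:2]-c).T)<.052)&(abs(P[:,2]-.044)<.006);t=P[m]
    im=np.zeros((200,200),np.uint8)
    print(n,"block",len(t),cv2.minAreaRect(t[:,:2].astype(np.float32)*1000),t.mean(0))
    m=(np.hypot(*(P[:,:2]-c).T)<.04)&(P[:,2]>.133);t=P[m];print("tabtop",len(t),cv2.minAreaRect(t[:,:2].astype(np.float32)*1000),t.mean(0))
    m=(np.hypot(*(P[:,:2]-c).T)<.04)&(P[:,2]>.055);t=P[m];print("eye",cv2.fitLine(t[:,:2].astype(np.float32),2,0,.01,.01).ravel())
    # bar: profile along dir
    u=np.array([.3665,-.9304]);v=np.array([.9304,.3665]);o=np.array([.585,.229])
    q=(P[:,:2]-o);a=q@u;b=q@v
    for a0 in np.arange(-.06,.05,.004):
        k=(a>=a0)&(a<a0+.004)&(abs(b)<.03)&(P[:,2]>.17)
        if k.any(): print("%.3f"%(a0+.002),k.sum(),"b %.3f..%.3f"%(b[k].min(),b[k].max()),"z %.3f..%.3f"%(P[k,2].min(),P[k,2].max()))
E
```

```text
top block 653 ((468.22491455078125, -254.03530883789062), (76.02429962158203, 60.74834060668945), 26.581314086914062) [ 0.46658291 -0.24939177  0.0443487 ]
tabtop 61 ((468.647705078125, -254.26779174804688), (25.168928146362305, 10.410172462463379), 28.040842056274414) [ 0.46834911 -0.25386281  0.13669468]
eye [ 0.89744645  0.44112346  0.46775806 -0.25204614]
-0.058 10 b -0.006..0.002 z 0.199..0.209
-0.054 11 b -0.007..0.002 z 0.202..0.207
-0.050 9 b -0.007..0.002 z 0.202..0.207
-0.046 12 b -0.007..0.004 z 0.200..0.207
-0.042 9 b -0.007..0.002 z 0.202..0.208
-0.038 11 b -0.007..0.002 z 0.202..0.207
-0.034 12 b -0.006..0.003 z 0.197..0.206
-0.030 11 b -0.006..0.003 z 0.200..0.206
-0.026 9 b -0.006..0.000 z 0.203..0.207
-0.022 16 b -0.013..0.006 z 0.204..0.213
-0.018 21 b -0.013..0.008 z 0.198..0.210
-0.014 10 b -0.006..0.002 z 0.199..0.207
-0.010 10 b -0.006..0.003 z 0.201..0.207
-0.006 10 b -0.006..0.003 z 0.201..0.208
-0.002 10 b -0.007..0.001 z 0.200..0.206
0.002 10 b -0.006..0.001 z 0.200..0.207
0.006 10 b -0.006..0.002 z 0.201..0.208
0.010 11 b -0.007..0.002 z 0.203..0.207
0.014 
[... 798 characters left out ...]
 4 b 0.003..0.006 z 0.201..0.209
-0.030 6 b -0.002..0.006 z 0.201..0.209
-0.026 5 b 0.000..0.007 z 0.202..0.208
-0.022 4 b -0.003..0.006 z 0.193..0.211
-0.018 19 b -0.011..0.011 z 0.193..0.213
-0.014 5 b 0.003..0.005 z 0.201..0.210
-0.010 4 b 0.000..0.005 z 0.202..0.206
-0.006 7 b -0.002..0.006 z 0.200..0.206
-0.002 5 b -0.003..0.005 z 0.196..0.205
0.002 6 b -0.004..0.004 z 0.200..0.206
0.006 4 b -0.000..0.003 z 0.196..0.205
0.010 7 b -0.003..0.005 z 0.198..0.205
0.014 4 b -0.005..0.004 z 0.200..0.206
0.018 4 b -0.000..0.006 z 0.197..0.207
0.022 7 b -0.001..0.005 z 0.201..0.216
0.026 9 b -0.004..0.005 z 0.201..0.217
0.030 7 b -0.002..0.004 z 0.209..0.221
0.034 1 b 0.004..0.004 z 0.219..0.219
```

Call:
{"api": "play_rows", "payload": {"motion": [[-1, [0.03, -0.04, 0], -0.13], [-1, [0.06, -0.08, 0], -0.26], [-1, [0.09, -0.12, 0], -0.39], [-1, [0.12, -0.16, 0], -0.52], [-1, [0.15, -0.2, 0], -0.65]]}}

```text
time: 1.1
tool_pos: [0.3396, 0.3942, 0.2316]
tool_rot: [0.675, -0.212, 0.674, 0.212]
contact_force: [1.1, 0.8, 0.2]
gripper_width: 1.001
```

Call:
{"api": "play_rows", "payload": {"motion": [[-1, [0.01, -0.048, 0], -0.03], [-1, [0.02, -0.096, 0], -0.06], [-1, [0.03, -0.144, 0], -0.09], [-1, [0.04, -0.192, 0], -0.12], [-1, [0.05, -0.24, 0], -0.153]]}}

```text
time: 1.6
tool_pos: [0.3888, 0.154, 0.2316]
tool_rot: [0.689, -0.161, 0.688, 0.161]
contact_force: [0.8, 0.3, 0.2]
gripper_width: 1.001
```

Call:
{"api": "play_rows", "payload": {"motion": [[-1, [0.01, -0.048, 0], 0], [-1, [0.02, -0.096, 0], 0], [-1, [0.03, -0.144, 0], 0], [-1, [0.04, -0.192, 0], 0], [-1, [0.05, -0.24, 0], 0]]}}

```text
time: 2.1
tool_pos: [0.4388, -0.0864, 0.2318]
tool_rot: [0.689, -0.162, 0.688, 0.161]
contact_force: [0.6, 0.3, -0.2]
gripper_width: 1.003
```

Call:
{"api": "play_rows", "payload": {"motion": [[-1, [0.007, -0.043, 0], 0], [-1, [0.015, -0.086, 0], 0], [-1, [0.023, -0.129, 0], 0], [-1, [0.031, -0.17, 0], 0], [-1, [0.031, -0.17, 0], 0]]}}

```text
time: 2.6
tool_pos: [0.4698, -0.2583, 0.2311]
tool_rot: [0.689, -0.16, 0.689, 0.16]
contact_force: [-0.2, -0.7, 0.0]
gripper_width: 1.002
```

```bash
python3 - <<'E'
from h import *
F=[]
for i in range(6):
    shot("scene" if i<1 else "top","g1" if i else "g1s");s=state();F.append(s["contact_force"])
    print(np.round(s["tool_pos"],4),np.round(s["contact_force"],2))
from scipy.spatial.transform import Rotation as Ro
q=s["tool_rot"];R=Ro.from_quat([q[1],q[2],q[3],q[0]]).as_matrix();print(R.round(3),np.degrees(np.arctan2(R[1,2],R[0,2])))
print(np.mean(F,0))
im=np.load("pics/g1_rgb.npy")[160:310,350:550];im2=np.load("pics/g1s_rgb.npy")[130:280,180:300]
o=np.zeros((600,800,3),np.uint8);a=cv2.resize(im,None,fx=2.2,fy=2.2);b=cv2.resize(im2,None,fx=3,fy=3);o[:330,:440]=a;o[:450,440:800]=b
cv2.imwrite("pics/g1c.png",o[:,:,::-1])
E
```

```text
[ 0.4696 -0.2561  0.231 ] [-0.51  0.09 -0.55]
[ 0.4696 -0.2548  0.231 ] [-0.92  0.48 -0.41]
[ 0.4696 -0.2539  0.2311] [-0.52 -0.22  0.56]
[ 0.4696 -0.2534  0.2313] [-0.57  0.28 -0.58]
[ 0.4697 -0.2532  0.2314] [-0.12 -0.03  0.56]
[ 0.4698 -0.2531  0.2314] [0.24 0.62 0.37]
[[ 0.    -0.446  0.895]
 [-0.     0.895  0.446]
 [-1.    -0.     0.   ]] 26.497993991472825
[-0.40125602  0.20419481 -0.00937888]
```

View pics/g1c.png

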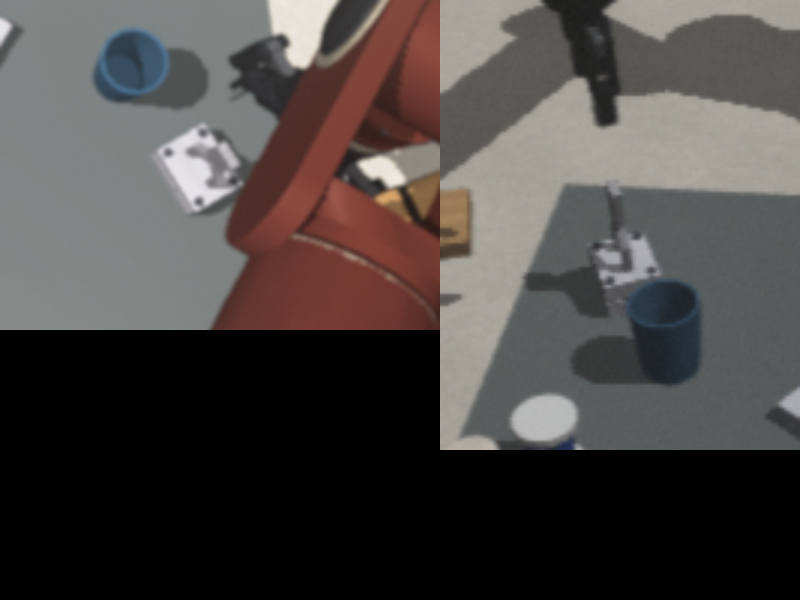

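Call:
{"api": "play_rows", "payload": {"motion": [[-1, [0, 0, -0.035], 0], [-1, [0, 0, -0.07], 0], [-1, [0, 0, -0.1], 0], [-1, [0, 0, -0.125], 0], [-1, [0, 0, -0.125], 0]]}}

```text
time: 3.4
tool_pos: [0.4672, -0.2513, 0.1021]
tool_rot: [0.686, -0.16, 0.69, 0.164]
contact_force: [-0.5, 0.6, 0.5]
gripper_width: 1.002
```

```bash
python3 - <<'E'
from h import *
shot("scene","g2s");im,d=shot("top","g2");s=state();print(s["tool_pos"],s["contact_force"])
a=np.load("pics/g2s_rgb.npy")[150:270,190:310];o=np.zeros((600,800,3),np.uint8);o[:480,:480]=cv2.resize(a,None,fx=4,fy=4);o[:300,480:780]=cv2.resize(im[190:290,380:480],None,fx=3,fy=3)
cv2.imwrite("pics/g2c.png",o[:,:,::-1])
E
```

```text
[ 0.46989338 -0.25350857  0.10679618] [0.4234259  0.63989899 0.20476056]
```

View pics/g2c.png

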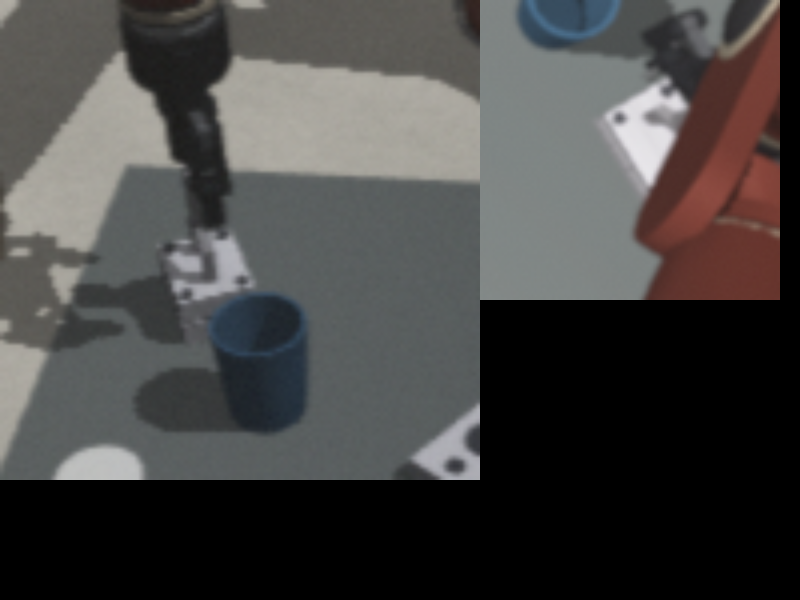

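Call:
{"api": "play_rows", "payload": {"motion": [[1, [0, 0, 0], 0], [1, [0, 0, 0], 0], [1, [0, 0, 0], 0], [1, [0, 0, 0], 0], [1, [0, 0, 0], 0]]}}

```text
time: 4.0
tool_pos: [0.4701, -0.2548, 0.1073]
tool_rot: [0.689, -0.162, 0.688, 0.161]
contact_force: [-1.0, -0.8, 2.9]
gripper_width: 0.291
```

Call:
{"api": "play_rows", "payload": {"motion": [[1, [0, 0, 0], 0], [1, [0, 0, 0], 0], [1, [0, 0, 0.005], 0], [1, [0, 0, 0.01], 0], [1, [0, 0, 0.02], 0]]}}

```text
time: 4.5
tool_pos: [0.4683, -0.2531, 0.1244]
tool_rot: [0.687, -0.16, 0.689, 0.163]
contact_force: [-0.2, -0.8, -4.9]
gripper_width: 0.289
```

Call:
{"api": "play_rows", "payload": {"motion": [[1, [0, 0, 0.03], 0], [1, [0, 0, 0.06], -0.03], [1, [0, 0, 0.09], -0.06], [1, [0, 0, 0.11], -0.086], [1, [0, 0, 0.123], -0.086]]}}

```text
time: 5.0
tool_pos: [0.4702, -0.2544, 0.2517]
tool_rot: [0.695, -0.133, 0.694, 0.131]
contact_force: [-0.1, -0.3, -4.3]
gripper_width: 0.291
```

Call:
{"api": "play_rows", "payload": {"motion": [[1, [0.007, 0.02, 0], 0], [1, [0.021, 0.058, 0], 0], [1, [0.036, 0.097, 0], 0], [1, [0.05, 0.136, 0], 0], [1, [0.065, 0.175, 0], 0]]}}

```text
time: 5.5
tool_pos: [0.5344, -0.0775, 0.2484]
tool_rot: [0.694, -0.132, 0.695, 0.132]
contact_force: [-0.1, -0.0, -3.6]
gripper_width: 0.295
```

Call:
{"api": "play_rows", "payload": {"motion": [[1, [0.016, 0.044, 0], 0], [1, [0.033, 0.089, 0], 0], [1, [0.05, 0.135, 0], 0], [1, [0.066, 0.18, 0], 0], [1, [0.077, 0.21, 0], 0]]}}

```text
time: 6.0
tool_pos: [0.6115, 0.134, 0.248]
tool_rot: [0.694, -0.132, 0.695, 0.133]
contact_force: [0.6, -0.2, -4.7]
gripper_width: 0.295
```

```bash
cat > m.py <<'E'
from h import *
import sys
tag=sys.argv[1];N=int(sys.argv[2])
F=[];T=[]
for i in range(N):
    shot("scene" if i%2 else "top",tag+("s" if i%2 else "t"));s=state();F.append(s["contact_force"]);T.append(s["tool_pos"])
print("t",s["time"],"F",np.mean(F,0).round(2),"sd",np.std(F,0).round(2),"tcp",np.round(T[0],4),np.round(T[-1],4),s["gripper_width"])
q=s["tool_rot"];from scipy.spatial.transform import Rotation as Ro
R=Ro.from_quat([q[1],q[2],q[3],q[0]]).as_matrix();print("jaw yaw",np.degrees(np.arctan2(R[1,2],R[0,2])))
t=np.load(f"pics/{tag}t_rgb.npy")[140:260,150:310];a=np.load(f"pics/{tag}s_rgb.npy")[150:290,340:480]
o=np.zeros((500,800,3),np.uint8);o[:300,:400]=cv2.resize(t,(400,300),interpolation=2);o[:400,400:]=cv2.resize(a,(400,400),interpolation=2)
cv2.imwrite(f"pics/{tag}c.png",o[:,:,::-1])
E
python3 m.py h1 8
```

```text
t 6.4 F [ 0.01  0.23 -4.9 ] sd [0.25 1.68 0.37] tcp [0.6124 0.1379 0.2479] [0.6114 0.1297 0.249 ] 0.2914291838900881
jaw yaw 21.407062590128188
```

View pics/h1c.png

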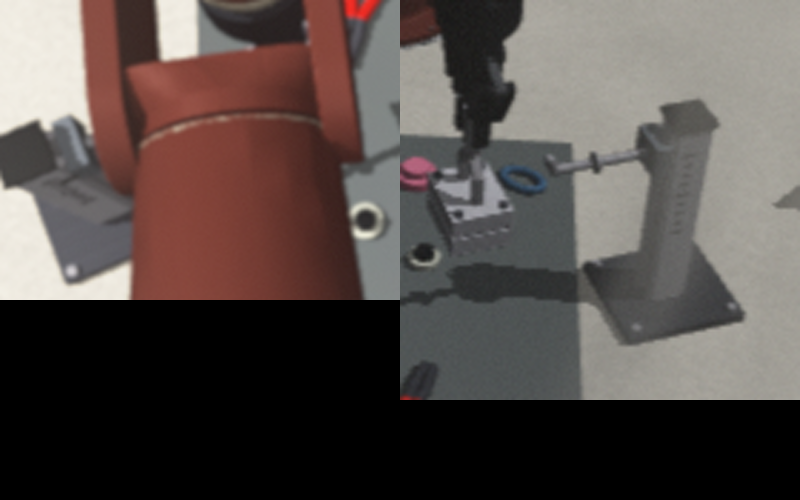

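```bash
cat > b.py <<'E'
from h import *
import sys
def block(tag,zc):
    im,d=shot("scene",tag);s=state();p=np.array(s["tool_pos"]);P=cloud("scene",d).reshape(-1,3)
    m=(np.hypot(*(P[:,:2]-p[:2]).T)<.055)&(abs(P[:,2]-zc)<.008);t=P[m]
    r=cv2.minAreaRect(t[:,:2].astype(np.float32)*1000)
    A=np.c_[t[:,:2]-p[:2],np.ones(len(t))];c=np.linalg.lstsq(A,t[:,2],rcond=None)[0]
    print("tcp",p.round(4),"block",len(t),np.round(r[0],1),np.round(r[1],1),round(r[2],1),"plane",c.round(4),"F",s["contact_force"].round(2),s["time"])
block(sys.argv[1],float(sys.argv[2]))
E
python3 b.py k1 .187;python3 b.py k2 .187;python3 b.py k3 .187
```

```text
tcp [0.6115 0.1297 0.2492] block 387 [613.2 130.5] [79.7 60.7] 20.6 plane [-0.0255  0.0153  0.1866] F [-0.58  0.44 -4.88] 6.45
tcp [0.6116 0.1298 0.2493] block 395 [611.5 130.5] [83.1 62.2] 21.9 plane [-0.0232  0.0101  0.1866] F [ 0.68  1.04 -5.17] 6.5
tcp [0.6117 0.1299 0.2494] block 397 [611.8 129.8] [83.7 62.2] 21.0 plane [-0.0166  0.014   0.1867] F [-1.06  0.59 -5.41] 6.55
```

Call:
{"api": "play_rows", "payload": {"motion": [[1, [0.005, 0.0015, 0], 0], [1, [0.01, 0.003, 0], 0], [1, [0.005, 0.016, 0], 0], [1, [0.0, 0.029, 0], 0], [1, [-0.003, 0.036, 0], 0]]}}

```text
time: 7.05
tool_pos: [0.608, 0.1686, 0.2492]
tool_rot: [0.694, -0.132, 0.695, 0.133]
contact_force: [0.3, 0.4, -4.8]
gripper_width: 0.29
```

```bash
python3 m.py h2 2; python3 b.py k4 .187
```

```text
t 7.15 F [-0.48  1.53 -4.35] sd [0.06 1.33 0.13] tcp [0.6076 0.1695 0.2492] [0.608  0.1685 0.2493] 0.29018577966519127
jaw yaw 21.623198312081392
tcp [0.6083 0.1677 0.2493] block 392 [608.6 169.1] [83.4 61.8] 23.0 plane [-0.0273  0.0181  0.1867] F [ 0.75 -0.71 -4.85] 7.2
```

View pics/h2c.png

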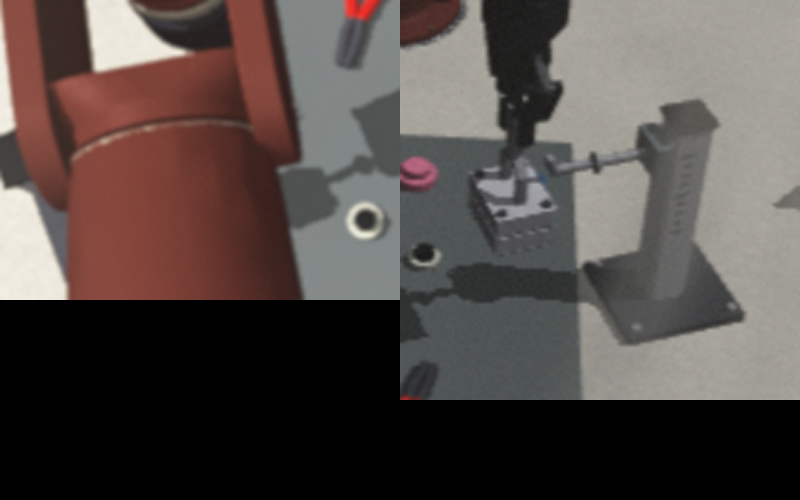

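Call:
{"api": "play_rows", "payload": {"motion": [[1, [-0.005, 0.013, 0], 0], [1, [-0.01, 0.026, 0], 0], [1, [-0.015, 0.039, 0], 0], [1, [-0.019, 0.05, 0], 0], [1, [-0.023, 0.06, 0], 0]]}}

```text
time: 7.7
tool_pos: [0.5852, 0.2281, 0.2493]
tool_rot: [0.695, -0.132, 0.695, 0.132]
contact_force: [0.2, 0.2, -4.7]
gripper_width: 0.289
```

```bash
python3 m.py h3 6; python3 b.py k5 .187
```

```text
t 8.0 F [-0.22  0.1  -4.75] sd [0.46 1.09 0.59] tcp [0.5846 0.2296 0.2493] [0.5859 0.2264 0.2493] 0.29403009887565296
jaw yaw 21.46198770055331
tcp [0.586  0.2263 0.2493] block 328 [586.4 227.1] [81.5 63.2] 20.8 plane [-0.021   0.0155  0.1868] F [ 0.43 -0.68 -5.08] 8.05
```

View pics/h3c.png

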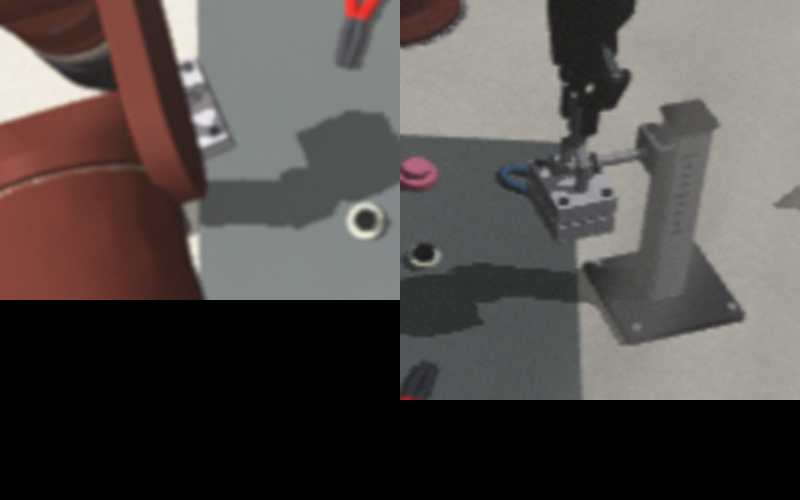

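Call:
{"api": "play_rows", "payload": {"motion": [[1, [0, 0, -0.003], 0], [1, [0, 0, -0.007], 0], [1, [0, 0, -0.011], 0], [1, [0, 0, -0.014], 0], [1, [0, 0, -0.016], 0]]}}

```text
time: 8.55
tool_pos: [0.5855, 0.2267, 0.2326]
tool_rot: [0.694, -0.132, 0.695, 0.132]
contact_force: [0.1, -0.7, -4.2]
gripper_width: 0.293
```

Call:
{"api": "play_rows", "payload": {"motion": [[1, [0, 0, -0.0015], 0], [1, [0, 0, -0.003], 0], [1, [0, 0, -0.0045], 0], [1, [0, 0, -0.006], 0], [1, [0, 0, -0.0075], 0]]}}

```text
time: 9.05
tool_pos: [0.5858, 0.2268, 0.2258]
tool_rot: [0.695, -0.132, 0.695, 0.132]
contact_force: [-0.3, 0.4, -4.2]
gripper_width: 0.293
```

Call:
{"api": "play_rows", "payload": {"motion": [[1, [0, 0, -0.0015], 0], [1, [0, 0, -0.003], 0], [1, [0, 0, -0.0045], 0], [1, [0, 0, -0.006], 0], [1, [0, 0, -0.0075], 0]]}}

```text
time: 9.55
tool_pos: [0.5858, 0.2268, 0.2183]
tool_rot: [0.695, -0.132, 0.695, 0.132]
contact_force: [-0.8, -0.1, -3.3]
gripper_width: 0.286
```

```bash
python3 m.py h4 6; python3 b.py k6 .156
```

```text
t 9.85 F [-0.72  0.06 -3.72] sd [0.29 0.31 0.78] tcp [0.5856 0.2268 0.218 ] [0.5857 0.2268 0.2184] 0.29297016718864183
jaw yaw 21.486689856471177
tcp [0.5857 0.2268 0.2184] block 373 [588.1 227.7] [80.7 61.3] 19.9 plane [-0.0239  0.007   0.1557] F [-0.89  0.3  -3.85] 9.9
```

View pics/h4c.png

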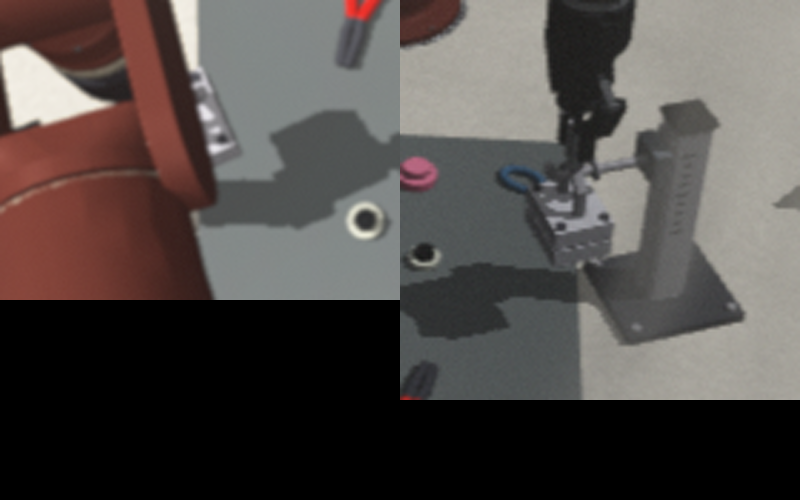

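Call:
{"api": "play_rows", "payload": {"motion": [[1, [0, 0, -0.0015], 0], [1, [0, 0, -0.003], 0], [1, [0, 0, -0.0045], 0], [1, [0, 0, -0.006], 0], [1, [0, 0, -0.0075], 0]]}}

```text
time: 10.4
tool_pos: [0.5857, 0.2268, 0.2107]
tool_rot: [0.695, -0.132, 0.695, 0.132]
contact_force: [-2.4, 0.1, -3.2]
gripper_width: 0.29
```

Call:
{"api": "play_rows", "payload": {"motion": [[1, [0, 0, -0.0015], 0], [1, [0, 0, -0.003], 0], [1, [0, 0, -0.0045], 0], [1, [0, 0, -0.006], 0], [1, [0, 0, -0.0075], 0]]}}

```text
time: 10.9
tool_pos: [0.5857, 0.2268, 0.2033]
tool_rot: [0.695, -0.132, 0.695, 0.132]
contact_force: [-2.7, 0.2, -1.3]
gripper_width: 0.294
```

```bash
python3 m.py h5 10; python3 b.py k7 .141
```

```text
t 11.4 F [-2.06 -0.44 -2.09] sd [0.73 0.72 0.57] tcp [0.5857 0.2268 0.203 ] [0.5857 0.2268 0.2034] 0.2866817403293597
jaw yaw 21.48680265381482
tcp [0.5857 0.2268 0.2034] block 371 [588.6 227.6] [77.8 62.3] 20.0 plane [-0.0325  0.0187  0.141 ] F [-2.87 -0.65 -2.38] 11.45
```

Call:
{"api": "play_rows", "payload": {"motion": [[1, [-0.0004, -0.0002, 0], 0], [1, [-0.0008, -0.0003, 0], 0], [1, [-0.0012, -0.0005, 0], 0], [1, [-0.0016, -0.0006, 0], 0], [1, [-0.0019, -0.0007, 0], 0]]}}

```text
time: 11.95
tool_pos: [0.585, 0.2265, 0.2041]
tool_rot: [0.696, -0.132, 0.693, 0.132]
contact_force: [3.6, 1.2, -3.0]
gripper_width: 0.288
```

```bash
python3 m.py h6 8; python3 b.py k8 .141
```

```text
t 12.35 F [ 4.9   1.91 -2.16] sd [0.65 0.7  0.53] tcp [0.585  0.2265 0.2041] [0.5849 0.2265 0.204 ] 0.2898916627356396
jaw yaw 21.485864127779386
tcp [0.5849 0.2264 0.204 ] block 373 [587.3 227.3] [80.8 61.1] 22.6 plane [-0.0222  0.0128  0.1415] F [ 5.76  1.13 -1.95] 12.4
```

Call:
{"api": "play_rows", "payload": {"motion": [[1, [0.0003, 0.0001, 0], 0], [1, [0.0006, 0.0002, 0], 0], [1, [0.0009, 0.0003, 0], 0], [1, [0.0011, 0.0004, 0], 0], [1, [0.0013, 0.0005, 0], 0]]}}

```text
time: 12.9
tool_pos: [0.585, 0.2265, 0.2032]
tool_rot: [0.695, -0.132, 0.695, 0.132]
contact_force: [3.3, 0.7, -2.0]
gripper_width: 0.29
```

```bash
python3 m.py h7 8; python3 b.py k9 .141
```

```text
t 13.3 F [ 3.5   1.27 -2.25] sd [0.58 0.23 0.45] tcp [0.585  0.2265 0.2032] [0.585  0.2265 0.2032] 0.29419074250092603
jaw yaw 21.484914714937997
tcp [0.585  0.2265 0.2032] block 370 [588.4 227.5] [81.  63.3] 18.2 plane [-0.0237  0.0104  0.1408] F [ 2.95  0.8  -2.14] 13.35
```

Call:
{"api": "play_rows", "payload": {"motion": [[1, [0.0003, 0.0001, 0], 0], [1, [0.0005, 0.0002, 0], 0], [1, [0.0005, 0.0002, 0], 0]]}}

```text
time: 13.65
tool_pos: [0.5852, 0.2266, 0.203]
tool_rot: [0.694, -0.132, 0.695, 0.132]
contact_force: [1.8, -0.3, -1.7]
gripper_width: 0.29
```

```bash
python3 m.py h8 8; python3 b.py k9 .141
```

```text
t 14.05 F [ 0.53 -0.52 -1.82] sd [0.56 0.5  0.46] tcp [0.5852 0.2266 0.203 ] [0.5853 0.2266 0.203 ] 0.2939838403988238
jaw yaw 21.485977856208326
tcp [0.5853 0.2267 0.2031] block 372 [586.2 227. ] [81.2 62.2] 21.7 plane [-0.0178  0.0146  0.1406] F [ 0.08 -1.56 -1.76] 14.1
```

Call:
{"api": "play_rows", "payload": {"motion": [[1, [0, 0, -0.0015], 0], [1, [0, 0, -0.003], 0], [1, [0, 0, -0.0045], 0], [1, [0, 0, -0.006], 0], [1, [0, 0, -0.0075], 0]]}}

```text
time: 14.6
tool_pos: [0.5854, 0.2267, 0.1956]
tool_rot: [0.694, -0.132, 0.695, 0.132]
contact_force: [-2.7, -1.8, -1.9]
gripper_width: 0.29
```

Call:
{"api": "play_rows", "payload": {"motion": [[1, [0, 0, -0.0015], 0], [1, [0, 0, -0.003], 0], [1, [0, 0, -0.0045], 0], [1, [0, 0, -0.006], 0], [1, [0, 0, -0.007], 0]]}}

```text
time: 15.1
tool_pos: [0.5855, 0.2267, 0.1886]
tool_rot: [0.694, -0.132, 0.695, 0.132]
contact_force: [-2.7, -1.9, -1.5]
gripper_width: 0.293
```

```bash
python3 m.py h9 20; python3 b.py k9 .126
```

```text
t 16.1 F [-3.84 -2.41 -0.43] sd [0.84 0.48 0.48] tcp [0.5854 0.2267 0.1884] [0.5855 0.2268 0.1887] 0.2934005411919591
jaw yaw 21.485816142963337
tcp [0.5855 0.2268 0.1888] block 371 [588.7 228. ] [80.5 61.8] 20.5 plane [-0.0321  0.0165  0.126 ] F [-4.26 -2.6  -0.18] 16.15
```

View pics/h9c.png

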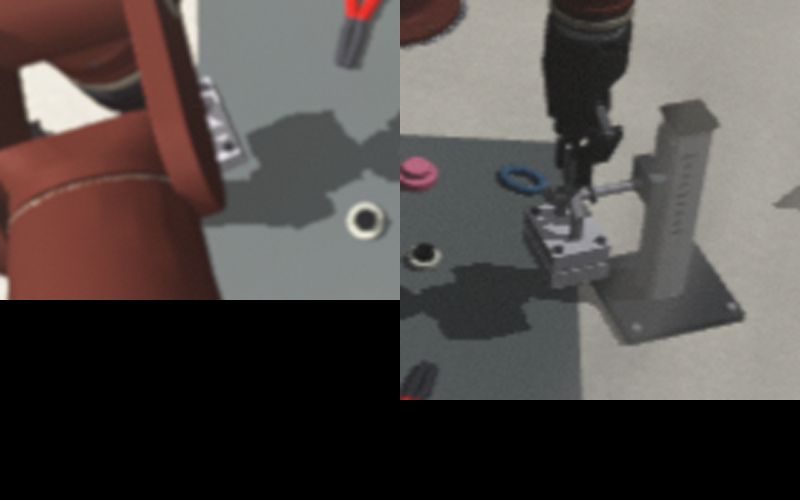

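Call:
{"api": "play_rows", "payload": {"motion": [[1, [-0.0003, -0.0001, -0.001], 0], [1, [-0.0006, -0.0002, -0.002], 0], [1, [-0.0008, -0.0003, -0.003], 0], [1, [-0.0008, -0.0003, -0.003], 0]]}}

```text
time: 16.55
tool_pos: [0.5853, 0.2267, 0.186]
tool_rot: [0.695, -0.132, 0.694, 0.132]
contact_force: [-2.3, -1.4, 0.2]
gripper_width: 0.291
```

```bash
python3 m.py ha 20; python3 b.py kb .123
```

```text
t 17.55 F [ 0.12 -0.79 -0.11] sd [1.15 0.71 0.55] tcp [0.5854 0.2267 0.1861] [0.5852 0.2266 0.186 ] 0.29262993513320085
jaw yaw 21.484000205516725
tcp [0.5851 0.2266 0.186 ] block 372 [586.2 227. ] [82.2 62. ] 20.9 plane [-0.0369  0.0221  0.1231] F [1.48 0.09 0.27] 17.6
```

Call:
{"api": "play_rows", "payload": {"motion": [[-0.2, [0, 0, 0], 0], [-1, [0, 0, 0], 0], [-1, [0, 0, 0], 0], [-1, [0, 0, 0], 0], [-1, [0, 0, 0], 0]]}}

```text
time: 18.1
tool_pos: [0.5848, 0.2265, 0.1857]
tool_rot: [0.695, -0.132, 0.695, 0.132]
contact_force: [-0.3, -0.9, 0.6]
gripper_width: 1.0
```

```bash
for i in 1 2 3 4 5 6 7 8; do python3 b.py kc$i .123; done; python3 m.py hb 2
```

```text
tcp [0.5848 0.2265 0.1858] block 369 [587.2 227.2] [80.6 61.3] 21.0 plane [-0.0273  0.0138  0.1236] F [-0.41 -0.24 -0.46] 18.15
tcp [0.5848 0.2265 0.1858] block 377 [587.6 227.4] [82.9 61.1] 21.2 plane [-0.0324  0.0119  0.1238] F [ 0.39 -1.14 -0.78] 18.2
tcp [0.5848 0.2265 0.1858] block 370 [585.9 225.8] [84.2 61.1] 22.1 plane [-0.0424  0.0267  0.1243] F [ 0.06  0.59 -0.08] 18.25
tcp [0.5848 0.2265 0.1858] block 372 [587.2 227.3] [82.2 62.7] 22.5 plane [-0.0382  0.0164  0.1238] F [-0.3  -0.16 -0.03] 18.3
tcp [0.5848 0.2265 0.1858] block 374 [587.7 226.9] [79.4 62. ] 22.2 plane [-0.0341  0.011   0.1236] F [ 0.3   0.   -1.11] 18.35
tcp [0.5848 0.2265 0.1858] block 373 [585.1 227.3] [85. 62.] 21.6 plane [-0.0242  0.0172  0.1235] F [-0.91  0.49 -0.21] 18.4
tcp [0.5848 0.2265 0.1858] block 374 [588.4 227.1] [78.3 61.8] 19.5 plane [-0.027   0.017   0.1234] F [ 0.07 -0.68  0.81] 18.45
tcp [0.5849 0.2265 0.1858] block 375 [587.7 227.1] [80.3 62.5] 21.2 plane [-0.0293  0.0037  0.1235] F [-0.34  0.15  0.47] 18.5
t 18.6 F [ 0.07 -0.05  0.19] sd [0.19 0.52 0.04] tcp [0.5849 0.2265 0.1858] [0.5848 0.2265 0.1858] 1.0035869086148594
jaw yaw 21.486098836469022
```

View pics/hbc.png

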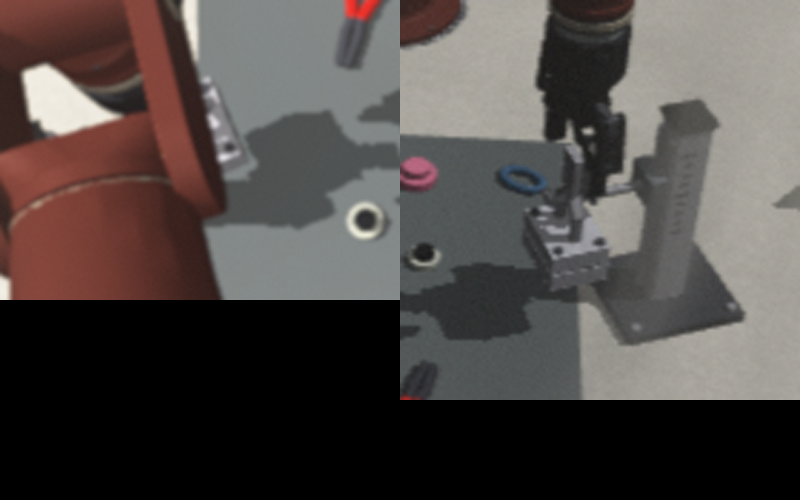

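Call:
{"api": "play_rows", "payload": {"motion": [[-1, [0, 0, 0.01], 0], [-1, [0, 0, 0.03], 0], [-1, [0, 0, 0.06], 0], [-1, [0, 0, 0.09], 0], [-1, [0, 0, 0.12], 0]]}}

```text
time: 19.1
tool_pos: [0.5848, 0.2265, 0.3079]
tool_rot: [0.695, -0.132, 0.694, 0.132]
contact_force: [0.2, -0.7, -0.1]
gripper_width: 0.998
```

Call:
{"api": "play_rows", "payload": {"motion": [[1, [-0.02, -0.033, 0], 0], [1, [-0.045, -0.073, 0], 0], [1, [-0.07, -0.113, 0], 0], [1, [-0.095, -0.153, 0], 0], [1, [-0.129, -0.21, 0], 0]]}}

```text
time: 19.6
tool_pos: [0.4632, 0.0295, 0.3068]
tool_rot: [0.695, -0.132, 0.694, 0.132]
contact_force: [0.9, -1.0, 0.6]
gripper_width: 0.147
```

Call:
{"api": "play_rows", "payload": {"motion": [[1, [0, 0, -0.04], 0], [1, [0, 0, -0.08], 0], [1, [0, 0, -0.12], 0], [1, [0, 0, -0.16], 0], [1, [0, 0, -0.2], 0]]}}

```text
time: 20.1
tool_pos: [0.4646, 0.0304, 0.1055]
tool_rot: [0.695, -0.132, 0.694, 0.132]
contact_force: [1.3, -0.3, 0.8]
gripper_width: -0.005
```

```bash
python3 - <<'E'
from h import *
shot("scene","n1s");im,d=shot("top","n1t")
Ps=cloud("scene",np.load("pics/n1s.npy")).reshape(-1,3)
s=state();print(s["time"],s["tool_pos"],s["gripper_width"],s["contact_force"])
d0=np.load("pics/top0.npy");i0=np.load("pics/top0_rgb.npy")
for n in("top","scene"):
    P=cloud(n,np.load(f"pics/{n}0.npy"));c=np.load(f"pics/{n}0_rgb.npy").max(-1)
    m=(np.hypot(P[...,0]-.456,P[...,1]-.0165)<.025)&(c<45)&(P[...,2]>.012);t=P[m];print(n,len(t),t.mean(0),np.percentile(t,[5,95],0))
t=np.load("pics/n1t_rgb.npy")[180:300,230:390];a=np.load("pics/n1s_rgb.npy")[130:290,270:430]
o=np.zeros((400,800,3),np.uint8);o[:300,:400]=cv2.resize(t,(400,300));o[:,400:]=cv2.resize(a,(400,400));cv2.imwrite("pics/n1c.png",o[:,:,::-1])
E
```

```text
20.2 [0.4598126  0.03090189 0.10048775] -0.00110736536531142 [-1.12965959 -0.58284583 -0.27211692]
top 7 [0.4615275  0.01414408 0.02180903] [[0.45865428 0.01000623 0.02107822]
 [0.46306169 0.02127268 0.02298631]]
scene 51 [0.46096391 0.01668297 0.02212176] [[0.44807031 0.00541427 0.01831026]
 [0.47226692 0.02715548 0.02678475]]
```

View pics/n1c.png

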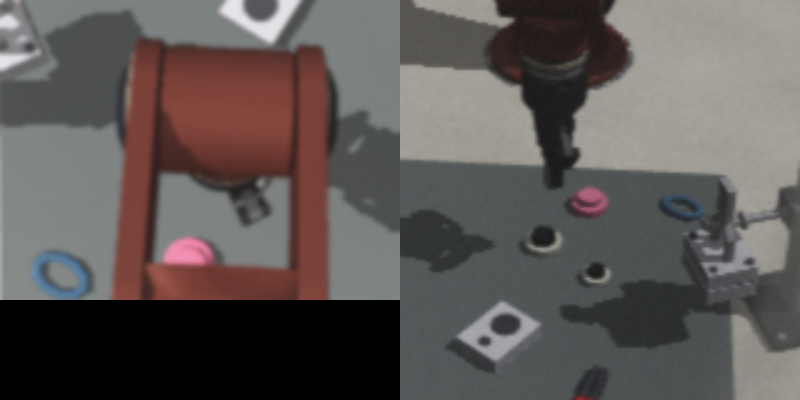

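Call:
{"api": "play_rows", "payload": {"motion": [[1, [0, 0, 0], 0], [1, [0, 0, 0], 0], [1, [0, 0, 0], 0]]}}

```text
time: 20.5
tool_pos: [0.4664, 0.0304, 0.109]
tool_rot: [0.697, -0.132, 0.693, 0.131]
contact_force: [0.3, 0.2, 0.3]
gripper_width: 0.002
```

Call:
{"api": "play_rows", "payload": {"motion": [[1, [-0.004, -0.007, -0.02], 0], [1, [-0.007, -0.0135, -0.04], 0], [1, [-0.007, -0.0135, -0.06], 0], [1, [-0.007, -0.0135, -0.065], 0], [1, [-0.007, -0.0135, -0.065], 0]]}}

```text
time: 21.0
tool_pos: [0.4576, 0.0171, 0.0414]
tool_rot: [0.695, -0.132, 0.695, 0.132]
contact_force: [0.3, -0.5, -0.0]
gripper_width: 0.006
```

```bash
python3 m.py n2 8; python3 - <<'E'
from h import *
t=np.load("pics/n2t_rgb.npy")[180:300,230:390];a=np.load("pics/n2s_rgb.npy")[170:250,290:370]
o=np.zeros((400,800,3),np.uint8);o[:300,:400]=cv2.resize(t,(400,300));o[:,400:]=cv2.resize(a,(400,400));cv2.imwrite("pics/n2c.png",o[:,:,::-1])
E
```

```text
t 21.4 F [ 0.2  -0.15 -0.17] sd [0.52 0.53 0.43] tcp [0.4582 0.017  0.0421] [0.4577 0.0171 0.0415] 0.0002477735087133552
jaw yaw 21.49433745827256
```

View pics/n2c.png

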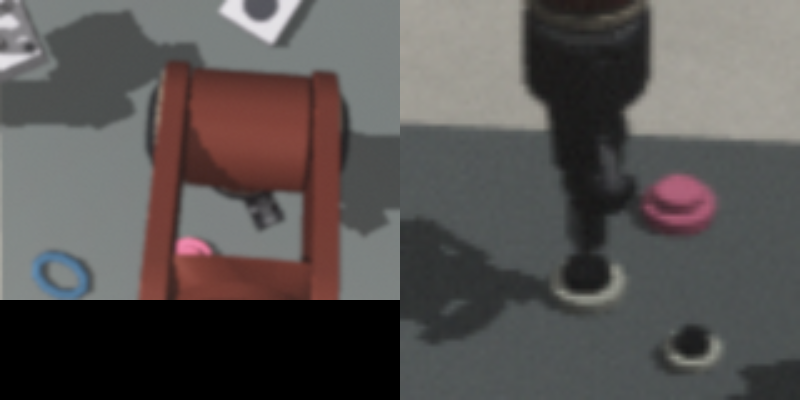

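```bash
python3 - <<'E'
from h import *
for i in range(8):
    im,d=shot("scene","st%d"%i);P=cloud("scene",d).reshape(-1,3)
    m=(np.hypot(P[:,0]-.586,P[:,1]-.227)<.05)&(abs(P[:,2]-.123)<.01);t=P[m];print(len(t),t.mean(0).round(4),state()["time"])
E
```

```text
393 [0.5961 0.2256 0.1232] 21.45
398 [0.5967 0.2255 0.123 ] 21.5
391 [0.5964 0.2257 0.1231] 21.55
397 [0.5965 0.2255 0.1231] 21.6
394 [0.5964 0.2254 0.1231] 21.65
388 [0.596  0.2254 0.1229] 21.7
402 [0.5961 0.2253 0.123 ] 21.75
394 [0.5964 0.2256 0.1231] 21.8
```

Call:
{"api": "play_rows", "payload": {"motion": [[1, [0, 0, -0.004], 0], [1, [0, 0, -0.009], 0], [1, [0, 0, -0.013], 0], [1, [0, 0, -0.016], 0], [1, [0, 0, -0.018], 0]]}}

```text
time: 22.3
tool_pos: [0.4569, 0.0171, 0.0222]
tool_rot: [0.694, -0.132, 0.695, 0.132]
contact_force: [0.1, 0.0, 0.3]
gripper_width: 0.001
```

Settled. Continue the press in 1 mm steps.

Call:
{"api": "play_rows", "payload": {"motion": [[1, [0, 0, -0.001], 0], [1, [0, 0, -0.002], 0], [1, [0, 0, -0.002], 0]]}}

```text
time: 22.6
tool_pos: [0.4573, 0.0171, 0.0209]
tool_rot: [0.695, -0.132, 0.695, 0.132]
contact_force: [-1.3, 0.4, 0.8]
gripper_width: -0.002
```

Call:
{"api": "play_rows", "payload": {"motion": [[1, [0, 0, -0.001], 0], [1, [0, 0, -0.002], 0], [1, [0, 0, -0.002], 0]]}}

```text
time: 22.9
tool_pos: [0.4574, 0.017, 0.0189]
tool_rot: [0.695, -0.132, 0.695, 0.132]
contact_force: [-0.5, 0.3, 1.1]
gripper_width: 0.003
```

Call:
{"api": "play_rows", "payload": {"motion": [[1, [0, 0, -0.001], 0], [1, [0, 0, -0.001], 0], [1, [0, 0, -0.001], 0]]}}

```text
time: 23.2
tool_pos: [0.4574, 0.017, 0.018]
tool_rot: [0.695, -0.132, 0.695, 0.132]
contact_force: [-0.5, -0.6, 2.9]
gripper_width: 0.005
```

Call:
{"api": "play_rows", "payload": {"motion": [[1, [0, 0, -0.001], 0], [1, [0, 0, -0.001], 0], [1, [0, 0, -0.001], 0]]}}

```text
time: 23.5
tool_pos: [0.4575, 0.017, 0.017]
tool_rot: [0.695, -0.132, 0.695, 0.132]
contact_force: [-0.1, 0.5, 2.3]
gripper_width: -0.005
```

Call:
{"api": "play_rows", "payload": {"motion": [[1, [0, 0, -0.001], 0], [1, [0, 0, -0.001], 0], [1, [0, 0, -0.001], 0]]}}

```text
time: 23.8
tool_pos: [0.4575, 0.017, 0.016]
tool_rot: [0.695, -0.132, 0.695, 0.132]
contact_force: [-1.4, 0.8, 5.4]
gripper_width: -0.003
```

Call:
{"api": "play_rows", "payload": {"motion": [[1, [0, 0, -0.001], 0], [1, [0, 0, -0.001], 0], [1, [0, 0, -0.001], 0]]}}

```text
time: 24.1
tool_pos: [0.4575, 0.017, 0.0159]
tool_rot: [0.695, -0.132, 0.695, 0.132]
contact_force: [-4.4, 0.9, 11.7]
gripper_width: 0.001
```

Call:
{"api": "play_rows", "payload": {"motion": [[1, [0, 0, 0], 0], [1, [0, 0, 0], 0], [1, [0, 0, 0.005], 0], [1, [0, 0, 0.02], 0], [1, [0, 0, 0.05], 0]]}}

```text
time: 24.6
tool_pos: [0.4543, 0.0174, 0.0622]
tool_rot: [0.692, -0.131, 0.697, 0.133]
contact_force: [0.5, -0.5, 1.5]
gripper_width: -0.0
```

Call:
{"api": "play_rows", "payload": {"motion": [[1, [0, 0, 0.03], 0], [1, [0, 0, 0.07], 0], [1, [0, 0, 0.1], 0], [1, [0, 0, 0.1], 0], [1, [0, 0, 0.1], 0]]}}

```text
time: 25.1
tool_pos: [0.4572, 0.0171, 0.1647]
tool_rot: [0.695, -0.132, 0.694, 0.132]
contact_force: [0.4, -0.3, -0.8]
gripper_width: -0.0
```

```bash
python3 - <<'E'
from h import *
im,d=shot("scene","fin");P=cloud("scene",d).reshape(-1,3)
m=(np.hypot(P[:,0]-.586,P[:,1]-.227)<.05)&(abs(P[:,2]-.123)<.01);t=P[m];print(len(t),t.mean(0).round(4),state()["time"],state()["tool_pos"])
im,d=shot("top","fint")
E
```

```text
392 [0.5962 0.2258 0.1232] 25.15 [0.45642133 0.01713907 0.16341138]
```

View pics/fin.png

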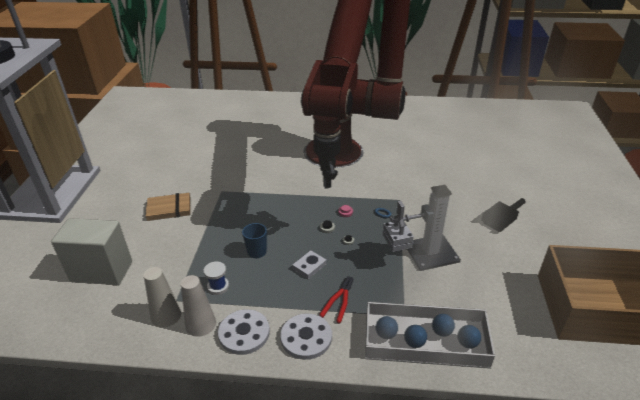

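The mould is hanging on the hook at pixel (398,232). The arm is clear at (328,180) and the other things are where they were.

```bash
python3 -c "
from plant import workorder;print(workorder.job_done())"
```

```text
the job is handed in; nothing more can be done
None
```

The mould is hanging on the sprung hook between the collar and the tip, the hold button was pressed fully down, and the job is handed in at about 25 s. No verdict was reported.

- **Lowering:** I let it down at about 15 mm/s until the wrist carried only about 0.1 N. The gable pressed sideways on the bar during this, up to about 5 N, and I eased that out before letting go.
- **Release:** after release, the height measured in the pictures varied by less than 1 mm. I did not measure the hook's speed directly.
- **Weight:** the hook dipped about 40 mm, which gives about 4.8 N or 0.49 kg. Wrist force and dip agree. It is my estimate, as I could not see the balance's reading.
- **Button:** about 3 s after release, eight frames showed the mould still to within 0.3 mm. I then pressed the larger black button until it stopped at the bottom, at about 12 N. That was roughly 7 mm below the button top as measured from the pictures, against 6 mm of stated travel.
- **Last check:** the final picture shows the mould hanging at the same height, the arm clear, and the bystanders in place as far as I can see by eye.

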